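Close the biscuit iron and switch on its heating

ROBOT

A 6-joint arm with a two-finger parallel gripper is mounted at the origin on the work surface. World frame = base frame: x ahead of the robot, y to its left, z up, the work surface at z = 0. Lengths are in mm, angles in rad, forces in N, time in s.
With the tool pointing down it reaches from about 350 to 875 mm from the base axis. Payload 4.2 kg.
Tool frame: the origin (TCP) lies at the very end of the fingers, on their centre line; the grasp point (between the pads) lies 19 mm behind it; z points along the fingers, y is the line along which they close (so a half turn about z gives the same grasp; the last joint's range is limited). The gripper opens to 85 mm and grips with 20 to 120 N. Pads are 22 mm wide; open, the fingers measure 114 mm over their backs; the gripper's body (76 mm by 85 mm) begins 54 mm behind the grasp point. The pads swing forward as they close: fully open they stand 13 mm farther back than shut.
Start: joints at [-0.878, 0.385, 0.008, 0, -1.194, -0.259], TCP at [262.713, -567.081, 231.312] pointing down, gripper open.
Joint ranges: [-3.14, 3.14], [-1.21, 2.06], [-1.07, 1.41], [-3.16, 2.05], [-2.99, -0.16], [-3.1, 3.1]. Speed limits (rad/s): [2.79, 2.79, 3.14, 3.14, 3.14, 3.14].

INTERFACE

Orientations are given as a unit quaternion [x, y, z, w].
In Python, from bench import arm gives the robot as it stands.
- The arm moves only by the tool servo_tool, never from a script. Its argument "rows" is a list that holds one entry, the list of rows, each a list of 7 numbers: the finger opening in mm, from 0 to 85.4, then the shift along the tool's x, y, z in mm, then the turn, a rotation vector about the tool's x, y, z in rad. A call has 1 to 10 rows; each row is the pose to reach, as a shift and turn from the pose commanded when the call began, along the tool's axes at that moment; what a row does not reach only later rows make up. A row lasts 1/8 s, in which the tool goes at most 62.5 mm and 10.7 degrees, less where a joint would pass 70% of its speed; a pose out of reach is approached as far as the arm can. A call with a gripper value outside its range is refused whole. The fingers move at their own pace and stop on an object; the grip force is fixed at half the most. Time passes only in rows, so rows that repeat a pose let the fingers close. It gives the time, the measured TCP pose, the force, the opening and the grip force at its end, in the units of the state.
- arm.read_state(): the state, without advancing time (a new reading comes with each control period).
- arm.get_image(name): name is "side" or "top"; returns the picture (480x640x3 uint8, red, green, blue); there is no depth.
- arm.camera_params(name): a dict with "intrinsics" (3x3 intrinsics, pixels), "R" (3x3) and "t" (3): a world point X has camera coordinates R X + t. Camera axes: x right, y down, z forward; pixel columns grow to the right and rows downward; lengths in mm; the calibration is good to about 2 mm. A picture is of the moment at which its call begins. camera_params takes no time and is no camera call.
- arm.job_done(): hands the job in; it is judged then, once.
The state is a dict: "clock": time; "joints": joint angles; "joint_vel": joint speeds; "joint_efforts": joint torques, N m; "position": TCP position; "ee_rot": TCP orientation; "contact_force": force on the tool from outside, world axes, zero at the start; "wrist_torque": the same for the moment, N m; "gripper_width": finger opening in mm; "grasp_force": force on a finger pad.
Only numpy, scipy, OpenCV 4.12 (cv2) and the standard library are available. Lean on these libraries where they do the work, as an engineer would, in place of code of your own. Each camera call takes 0.05 s, during which the arm holds its last target. There are 200 camera calls.

TASK

Close the biscuit iron: hold in the yellow release button in the lever's grip while you swing the lever all the way down, then let go so that the button springs out and the lever is locked down. Then switch on the heating by tilting the red-capped toggle in the switch bank fully over, away from the robot. Leave the three white-capped toggles as they are, and leave the moulds, tools, jar and mug where they stand.

Things in the scene. Friction and masses are not known exactly. Their poses are not given: they have to be found in the camera images.
- lever (a joint): Lever of the biscuit iron, rad: 0 = raised, 0.97 = fully down at its end stop; its elevation above the horizontal is 1.047 minus this. Starts raised, 0.02 to 0.10. Locked by a toothed quadrant unless the button is held in. Friction: 1 to 5 N at the grip; it stays where it is left. Going down, the grip swings towards the iron's own -x and draws the upper baking plate down.
- quadrant: Steel toothed quadrant beside the pivot; origin at the pivot. With the button out the lever only plays within one notch: top notch 0 to 0.13 rad, the further ones stop it at about 0.29, 0.45, 0.61, 0.77; the bottom notch runs from 0.91 rad to the end stop. If the button is let go on the way, the lever locks in the next notch.
- release (a joint): Yellow round release button (22 mm across) in the side of the lever's grip, m pressed in: 0 = out (sprung, 9 mm proud of the grip's side), 0.009 = flush. Spring 2 N at first, 6.5 N when flush. The lever is free once it is in by 5 mm or more.
- grip (a point): Centre of the black lever grip, 200 mm from the pivot; moves with the lever. Grip: 26 mm wide along the iron's own y, 30 mm thick, 80 mm long, ending 35 mm beyond this point. The button sits level with this point in the side towards the iron's own -y: fingers closing along the iron's own y press it (35 mm over button and grip, 26 mm with it in). Own x: along the lever to the pivot.
- button_face (a point): Centre of the button's outer face; the button moves in along the iron's own +y. 22 mm from grip when out.
- pivot (a point): Pivot of the lever on the iron, 140 mm above the table, on the iron's middle plane.
- iron: Biscuit iron, fixed: aluminium base 240 (x) by 200 (y) by 50 mm, round dark baking plates 160 mm across, two red cheeks 160 mm high at the back with the lever between them. Origin: centre of the underside. Own z up, own +x to its back (cheeks), -x its front, towards the robot. Place and yaw (within 0.25) vary; it may be left or right of the switch bank.
- bank: Switch bank, fixed: dark tray 96 (x) by 134 (y) mm with four grey modules in a row along its own y, pitch 29 mm, in varying order. Origin: centre of the underside. Module tops 40 mm above the table. Each has a toggle that tilts about an axis along the bank's own y, 43 mm above the table at own x = 0. Own +x points away from the robot, yaw within 0.25.
- heat (a joint): Heating toggle, the only one with a red cap, rad: 0 = off, leaning 0.5 rad towards the bank's own -x (the robot); 1.0 = on, leaning 0.5 rad towards own +x. Stays where it is left; needs about 1.5 to 3 N. Hard stops at both ends. Starts off (below 0.08).
- heat_tip (a point): Top end of the red-capped toggle, 42 mm from its axis; caps are 12 mm wide along the row, 10 mm thick and 18 mm long. Off: 20 mm in front of the axis, on: 20 mm behind it, 80 mm above the table either way.
- lamp_tip (a point): Top end of a white-capped toggle of the same size, which starts off.
- fan_tip (a point): Top end of a white-capped toggle of the same size, which starts on.
- timer_tip (a point): Top end of a white-capped toggle of the same size, which starts off.
- small_mould: Loose carved wooden mould 70 x 90 x 22 mm behind the switch bank. Origin under its centre.
- spice_jar: Loose amber jar with a wooden lid, 54 mm across, 75 mm tall, beside the switch bank. Origin under its centre.
- flour_brush: Loose flour brush 170 mm long, lying in front, near the robot. Origin under its middle.
- large_mould: Loose carved wooden mould 110 x 150 x 28 mm at the left. Origin under its centre.
- palette_knife: Loose palette knife 260 mm long at the right. Origin under its middle.
- mug: Loose blue mug, 80 mm across, 90 mm tall, at the left. Origin under its centre.
- dough_scraper: Loose steel dough scraper 90 x 120 mm with a wooden grip at the right. Origin under its centre.

How it is judged (in metres and radians):
On the way, in this order (a step that is already met when the one before it is completed fails the run):
1. the lever is fully down and locked there, with its release button out again (value of joint lever above 0.89 rad and value of joint release below 0.002 m), for 0.2 s.
2. the red-capped heating toggle is switched on (value of joint heat above 0.8 rad), for 0.2 s.
At the end, for the whole second after the job is handed in: The lever is at rest in its bottom notch (above 0.89 rad of 0.97) with the release button out (less than 2 mm in), the red-capped toggle is on (above 0.8 rad of 1.0), the tips of the white-capped toggles are within 12 mm and the loose things within 40 mm of where they started (all of step 1 and value of joint heat above 0.8 rad and velocity of joint lever below 0.05 rad/s and distance of each of lamp_tip, fan_tip, timer_tip from where it was at the start of the episode below 0.012 m and distance of each of small_mould, spice_jar, flour_brush, large_mould, palette_knife, mug, dough_scraper from where it was at the start of the episode below 0.04 m); the robot touches nothing.
It fails at once if a white-capped toggle is disturbed (tip moved more than 12 mm) (distance of any of lamp_tip, fan_tip, timer_tip from where it was at the start of the episode above 0.012 m).
It fails at once if a loose thing is pushed away (more than 40 mm) (distance of any of small_mould, spice_jar, flour_brush, large_mould, palette_knife, mug, dough_scraper from where it was at the start of the episode above 0.04 m).
It also fails if it takes over 51 s, if anything falls off the work surface, if the arm or the gripper's body presses on something with over 40 N, if the wrist force passes 120 N, or if a joint passes its speed limit or range.

## Working session

There is one attempt and no reset: what is moved stays moved. The work goes in short steps, Python scripts to look and compute and a tool call to move; the robot and the scene stay as the last step left them, time stands still between calls to the robot, and variables do not carry over. Pictures are saved under pics/ and viewed, at most 10 in all, crops included, and the job is handed in when it is done.

Besides the shell and the picture viewer there is one more tool, called after "Call:" as name(argument=value, ...), one argument or row to a line, values as JSON. servo_tool: Moves the arm, as the interface text tells. Its arguments: {"type":"object","properties":{"rows":{"type":"array"}},"required":["rows"]}

```bash
mkdir -p pics; ls
python3 - <<'E'
from bench import arm
import cv2
for n in("side","top"):
    cv2.imwrite(f"pics/{n}0.png",arm.get_image(n)[:,:,::-1]); p=arm.camera_params(n); print(n,p)
print(arm.read_state())
E
```

```text
pics
side {'intrinsics': array([[473.83833021,   0.        , 314.73765879],
       [  0.        , 473.83833021, 238.41479243],
       [  0.        ,   0.        ,   1.        ]]), 'R': array([[-0.91769842, -0.39672111, -0.02102289],
       [-0.26021466,  0.6402312 , -0.72276714],
       [ 0.30019649, -0.6578118 , -0.69077182]]), 't': array([ 511.52086052,  278.28256482, 1084.93687701])}
top {'intrinsics': array([[496.29429344,   0.        , 322.92568178],
       [  0.        , 496.29429344, 244.42372962],
       [  0.        ,   0.        ,   1.        ]]), 'R': array([[-1.73051261e-02, -9.99846478e-01, -2.74822669e-03],
       [-9.77049579e-01,  1.74940796e-02, -2.12292434e-01],
       [ 2.12307920e-01, -9.88593608e-04, -9.77202318e-01]]), 't': array([  14.4621973 ,  587.35576635, 1239.33389629])}
{'clock': 0.1, 'joints': array([-8.78418396e-01,  3.85469933e-01,  6.73471237e-03, -4.17988054e-04,
       -1.19399375e+00, -2.58573598e-01]), 'joint_vel': array([-7.02496639e-05, -1.46545166e-03,  2.68115202e-03,  4.36281032e-04,
        2.48430678e-03, -1.81667078e-03]), 'joint_efforts': array([-5.75175745e-04, -3.93319988e+01,  1.88929868e+01,  4.19800535e+00,
       -2.64692688e-03,  2.00260992e-06]), 'position': array([ 262.47464179, -566.62954949,  230.32849531]), 'ee_rot': array([-2.15130027e-01,  9.76584917e-01,  9.48056120e-04, -2.69635002e-04]), 'contact_force': array([ 0.68801792,  0.27487847, -0.09333458]), 'wrist_torque': array([ 0.01549124, -0.01094218,  0.04040745]), 'grasp_force': 0.0, 'gripper_width': 85.36288077068478}
```

View pics/side0.png

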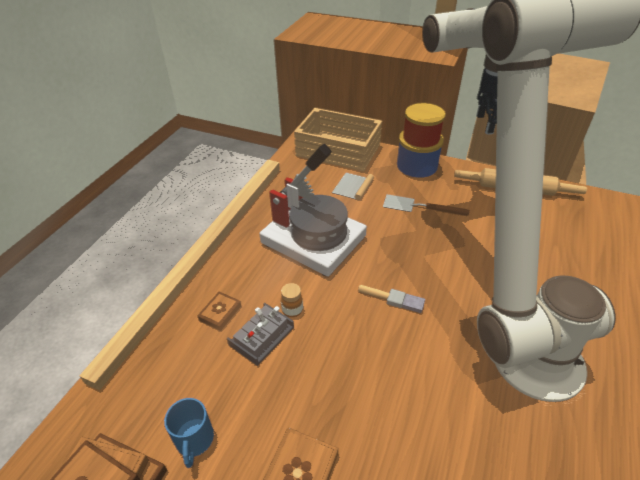

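View pics/top0.png

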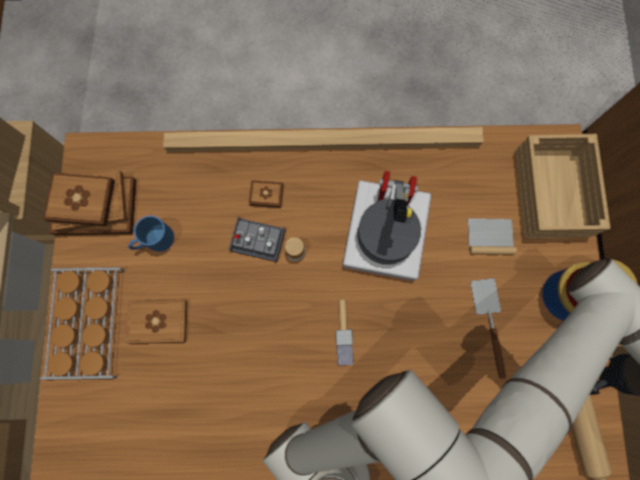

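Side view: the lever is raised with its grip at about (319,157), and the red cap is near (250,335). Top view: the iron is near (390,235), the yellow button near (409,211), and the red cap at (238,237) is leftmost in the bank. The jar is on the right end.

```bash
cat > h.py <<'E'
from bench import arm
import cv2, numpy as np
from scipy.spatial.transform import Rotation as Rot
def ray(n,u,v):
    p=arm.camera_params(n);R,t=p["R"],p["t"]
    d=R.T@np.linalg.inv(p["intrinsics"])@np.array([u,v,1.]);return -R.T@t,d/np.linalg.norm(d)
def plane(n,u,v,z):
    c,d=ray(n,u,v);return c+d*(z-c[2])/d[2]
def tri(a,b):
    (c1,d1),(c2,d2)=ray("top",*a),ray("side",*b)
    s=np.linalg.lstsq(np.stack([d1,-d2],1),c2-c1,rcond=None)[0]
    P,Q=c1+s[0]*d1,c2+s[1]*d2;return (P+Q)/2,np.linalg.norm(P-Q)
def proj(n,X):
    p=arm.camera_params(n);q=p["intrinsics"]@(p["R"]@np.asarray(X)+p["t"]);return q[:2]/q[2]
def blobs(im,lo,hi,box,amin=4):
    x0,y0,x1,y1=box;m=cv2.inRange(cv2.cvtColor(im[y0:y1,x0:x1],cv2.COLOR_BGR2HSV),lo,hi)
    k,_,st,c=cv2.connectedComponentsWithStats(m)
    return [(st[i,4],(c[i]+[x0,y0]).round(1),st[i,:4]+[x0,y0,0,0]) for i in range(1,k) if st[i,4]>=amin],m
E
python3 - <<'E'
from h import *
T=cv2.imread("pics/top0.png");S=cv2.imread("pics/side0.png")
print("yel",blobs(T,(20,150,100),(35,255,255),(350,170,440,280))[0])
for lo,hi in(((0,170,70),(6,255,255)),((170,170,70),(180,255,255))):
    print("redT",blobs(T,lo,hi,(225,160,440,270))[0]); print("redS",blobs(S,lo,hi,(225,170,330,370))[0])
b,m=blobs(T,(0,0,170),(180,50,255),(335,170,445,290),30); print("white",b)
# base outline
c=max(cv2.findContours(m,cv2.RETR_EXTERNAL,cv2.CHAIN_APPROX_NONE)[0],key=cv2.contourArea)
box=cv2.boxPoints(cv2.minAreaRect(cv2.convexHull(c)))+[335,170]
P=np.array([plane("top",*q,50) for q in box]);print(P.round(1),P.mean(0))
# bank tray
b,m=blobs(T,(0,0,0),(180,110,105),(220,205,295,270),30)
m=cv2.morphologyEx(m,cv2.MORPH_OPEN,np.ones((3,3)));c=max(cv2.findContours(m,cv2.RETR_EXTERNAL,cv2.CHAIN_APPROX_NONE)[0],key=cv2.contourArea)
box=cv2.boxPoints(cv2.minAreaRect(c))+[220,205];print("bank",box)
P=np.array([plane("top",*q,15) for q in box]);print(P.round(1),P.mean(0))
a=cv2.resize(T[165:285,225:305],None,fx=5,fy=5,interpolation=2)
b=cv2.resize(T[165:285,340:440],None,fx=4,fy=5,interpolation=2)
cv2.imwrite("pics/c1.png",np.hstack([a,b]))
cv2.imwrite("pics/c2.png",np.hstack([cv2.resize(S[295:365,220:310],None,fx=4.4,fy=6,interpolation=2),cv2.resize(S[140:240,260:350],None,fx=4.4,fy=4.2,interpolation=2)]))
E
```

```text
yel [(np.int32(28), array([408.5, 212.5]), array([407, 209,   4,   8]))]
redT [(np.int32(94), array([385.1, 180.8]), array([381, 171,   9,  21])), (np.int32(83), array([412.1, 184.9]), array([410, 177,   6,  20])), (np.int32(11), array([236.6, 235.9]), array([235, 235,   4,   3]))]
redS [(np.int32(20), array([288.4, 179.4]), array([286, 178,   6,   4])), (np.int32(60), array([277.4, 193.7]), array([270, 190,  16,   9])), (np.int32(15), array([250.7, 333.5]), array([249, 332,   5,   4]))]
redT []
redS []
white [(np.int32(1990), array([386. , 230.4]), array([345, 181,  85,  96]))]
[[ 537.5  -50.2   50. ]
 [ 767.   -98.3   50. ]
 [ 725.1 -293.8   50. ]
 [ 498.5 -239.1   50. ]] [ 632.03184369 -170.36430775   50.        ]
bank [[228.18861961 250.47735214]
 [236.04425621 216.81032753]
 [285.10643005 228.25816727]
 [277.25079346 261.92519379]]
[[585.7 261.8  15. ]
 [680.2 242.3  15. ]
 [645.2 107.   15. ]
 [551.8 128.4  15. ]] [615.72292639 184.87659909  15.        ]
```

View pics/c1.png

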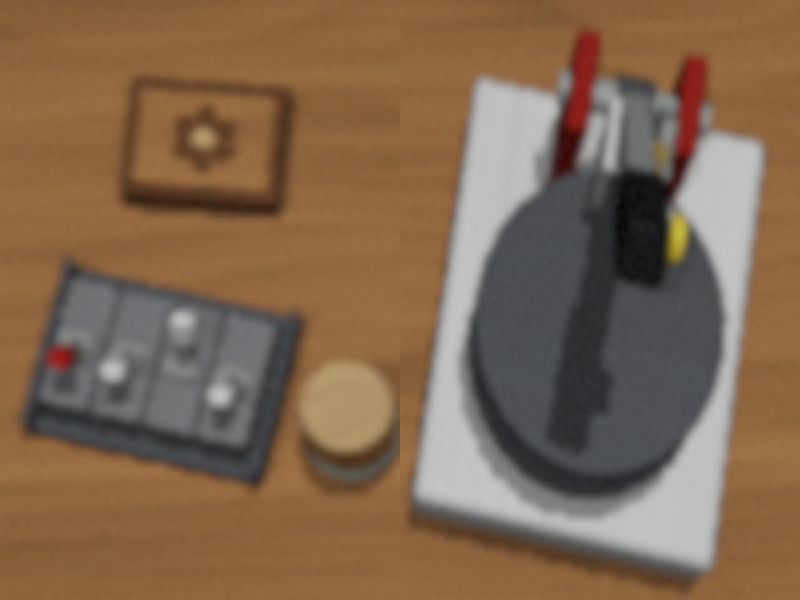

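View pics/c2.png

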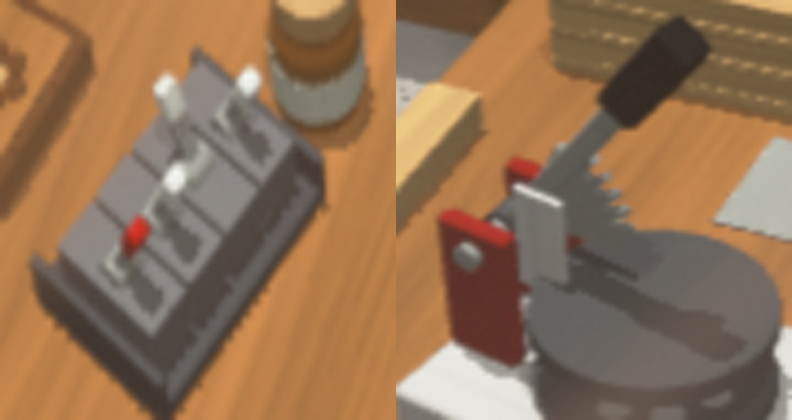

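The red toggle is the end one on the left (+y) and its neighbour also leans towards the robot. The button is on the right side of the grip. Next I'll locate the grip, the button and the red cap, and set up the move maths.

Run:
```python
from h import *
T=cv2.imread("pics/top0.png");S=cv2.imread("pics/side0.png")
print("gripT",blobs(T,(0,0,0),(180,255,32),(385,190,430,235),20)[0]);print("gripS",blobs(S,(0,0,0),(180,255,75),(295,140,335,175),20)[0])
yaw=-0.215;ex=np.array([np.cos(yaw),np.sin(yaw),0]);ey=np.array([-ex[1],ex[0],0])
# pivot pin outer end seen in side at crop(465-396,257)
print("cheeks top (z160)",plane("top",385.1,173,160),plane("top",413,179,160))
for z in (295,300,305): print("button z",z,plane("top",408.5,212.5,z)-0*ey)
print("red cap",tri((236.6,235.9),(250.7,333.5)))
for u,v in((240,236.8),(236.6,235.9)): print(plane("top",u,v,76))
for n,(u,v) in dict(w1=(247.6,239),fan=(261.5,229.5),w3=(269.3,244)).items(): print(n,plane("top",u,v,78))
```

```text
gripT [(np.int32(236), array([399.5, 210.2]), array([393, 200,  14,  22]))]
gripS [(np.int32(324), array([318.2, 156.7]), array([307, 144,  24,  26]))]
cheeks top (z160) [ 746.50644311 -154.46662855  160.        ] [ 729.43004637 -223.33595679  160.        ]
button z 295 [ 604.85774562 -183.00517349  295.        ]
button z 300 [ 603.44609544 -182.1000374   300.        ]
button z 305 [ 602.03444527 -181.19490131  305.        ]
red cap (array([613.19498188, 229.93957668,  71.04548225]), np.float64(1.0434444477037625))
[608.92456242 219.98518455  76.        ]
[611.49559532 228.9012558   76.        ]
w1 [602.2189725  199.76531983  78.        ]
fan [627.02697124 163.83542386  78.        ]
w3 [587.89481037 143.24423814  78.        ]
```

Run:
```python
from h import *
print("grip",tri((399.5,210.2),(318.2,156.7)))
yaw=-0.215;ex=np.array([np.cos(yaw),np.sin(yaw),0]);ey=np.array([-ex[1],ex[0],0]);C=np.array([632,-170.4,0])
for piv in (80,90,100):
  for th in(.03,.09):
    e=1.047-th;g=C+ex*(piv-200*np.cos(e))+[0,0,140+200*np.sin(e)]
    u=ex*-np.cos(e)+[0,0,np.sin(e)];n=np.cross(u,ey)
    print(piv,th,g.round(1),"but",proj("top",g-22*ey).round(1),"end c",proj("top",g+35*u).round(1),proj("side",g+35*u).round(1),"mid",proj("top",g-5*u).round(1),proj("side",g-5*u).round(1))
```

```text
grip (array([ 610.32201131, -162.72476225,  299.47862822]), np.float64(2.3878734480691617))
80 0.03 [ 607.4 -165.   310.1] but [411.4 211.5] end c [401.9 213.9] [326.2 144.8] mid [401.1 209. ] [319.2 154.1]
80 0.09 [ 597.6 -162.9  303.5] but [410.1 216.7] end c [400.5 220.2] [330.2 149.1] mid [399.9 214.1] [322.5 157.5]
90 0.03 [ 617.2 -167.2  310.1] but [412.1 207.1] end c [402.7 209.4] [322.8 143.5] mid [401.9 204.6] [315.9 152.8]
90 0.09 [ 607.4 -165.   303.5] but [410.8 212.4] end c [401.2 215.7] [326.8 147.8] mid [400.7 209.7] [319.2 156.2]
100 0.03 [ 626.9 -169.3  310.1] but [412.8 202.7] end c [403.5 204.8] [319.4 142.3] mid [402.6 200.3] [312.6 151.5]
100 0.09 [ 617.2 -167.2  303.5] but [411.6 208. ] end c [402.  211.2] [323.4 146.5] mid [401.5 205.4] [315.9 155. ]
```

Call:
servo_tool(
  rows=[
    [[70,0,0,-60,0,0,0],[70,0,0,-120,0,0,0],[70,0,0,-150,0,0,0],[70,-50,20,-150,0,0,0.1],[70,-105,45,-150,0,0,0.2],[70,-160,72,-150,0,0,0.3],[70,-215,98,-150,0,0,0.4],[70,-270,123,-150,0,0,0.5],[70,-325,148,-150,0,0,0.6],[70,-380,174,-150,0,0,0.6486]],
  ],
)

```text
clock: 1.35
position: [535.2, -247.7, 380.9]
ee_rot: [0.108, 0.994, 0.0, -0.0]
contact_force: [0.5, -0.0, 0.0]
gripper_width: 70.4
grasp_force: 0.0
```

Call:
servo_tool(
  rows=[
    [[70,-81,-16,0,0,0,0],[70,-81,-16,0,0,0,0],[70,-81,-16,0,0,0,0]],
  ],
)

```text
clock: 1.72
position: [611.1, -282.3, 378.5]
ee_rot: [0.107, 0.994, 0.0, -0.002]
contact_force: [-0.7, -1.0, -0.2]
gripper_width: 69.9
grasp_force: 0.0
```

Call:
servo_tool(
  rows=[
    [[70,15,60,0,0,0,0],[70,29,116,0,0,0,0],[70,29,116,0,0,0,0],[70,29,116,0,0,0,0]],
  ],
)

```text
clock: 2.22
position: [605.7, -162.9, 382.1]
ee_rot: [0.107, 0.994, -0.0, 0.0]
contact_force: [-0.4, -0.2, 0.5]
gripper_width: 69.9
grasp_force: 0.0
```

Run:
```python
from h import *
T=arm.get_image("top")[:,:,::-1];S=arm.get_image("side")[:,:,::-1]
cv2.imwrite("pics/t1.png",T);cv2.imwrite("pics/s1.png",S)
print(arm.read_state()["position"],arm.read_state()["joints"])
cv2.imwrite("pics/c3.png",np.hstack([cv2.resize(T[150:270,340:440],None,fx=4,fy=5,interpolation=2),cv2.resize(S[80:230,250:370],None,fx=3.33,fy=4,interpolation=2)]))
```

```text
[ 605.9780869  -163.83880323  381.4965859 ] [-6.62824652e-03  3.34567303e-01  2.99018971e-01  6.27264275e-05
 -1.53516061e+00 -1.78033268e+00]
```

View pics/c3.png

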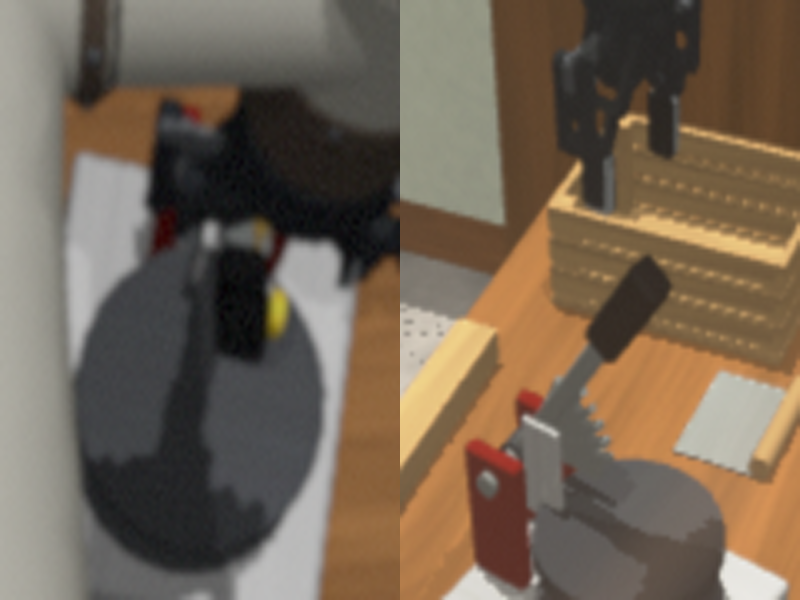

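The open fingers are above the grip. Side tips are at about px (310,131) and (329,119), and they straddle the grip laterally. Next I descend and close.

Call:
servo_tool(
  rows=[
    [[70,-2,1,50,0,0,0],[70,-2,1,85,0,0,0],[70,-2,1,101,0,0,0],[70,-2,1,101,0,0,0],[70,-2,1,101,0,0,0]],
  ],
)

```text
clock: 2.95
position: [609.6, -162.9, 282.2]
ee_rot: [0.107, 0.994, -0.0, 0.002]
contact_force: [-0.2, -0.3, 0.1]
gripper_width: 70.1
grasp_force: 0.0
```

Call:
servo_tool(
  rows=[
    [[40,0,0,0,0,0,0],[40,0,0,0,0,0,0],[40,0,0,0,0,0,0],[40,0,0,0,0,0,0]],
  ],
)

```text
clock: 3.45
position: [608.8, -162.8, 281.0]
ee_rot: [0.107, 0.994, -0.0, 0.001]
contact_force: [-0.3, -2.7, 1.9]
gripper_width: 40.0
grasp_force: 1.5
```

Run:
```python
from h import *
T=arm.get_image("top")[:,:,::-1];S=arm.get_image("side")[:,:,::-1]
s=arm.read_state();print(s["position"],s["contact_force"],s["gripper_width"])
cv2.imwrite("pics/c4.png",np.hstack([cv2.resize(T[150:270,340:440],None,fx=4,fy=5,interpolation=2),cv2.resize(S[80:230,250:370],None,fx=3.33,fy=4,interpolation=2)]))
```

```text
[ 608.67432729 -162.64800411  280.67747611] [-1.38530223 -3.47773788  2.53523862] 40.28178348779378
```

View pics/c4.png

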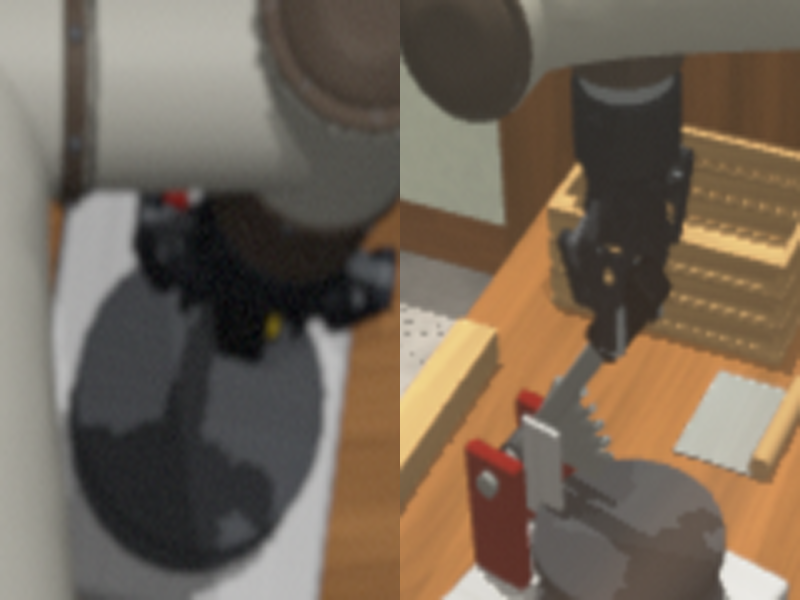

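The side view shows the fingers around the grip. The top view shows a sliver of yellow in front of the right pad at about px (409,215), so I shift 4 mm towards the front and close.

Call:
servo_tool(
  rows=[
    [[48,0,0,0,0,0,0],[48,4,0,0,0,0,0],[30,4,0,0,0,0,0],[20,4,0,0,0,0,0],[20,4,0,0,0,0,0],[20,4,0,0,0,0,0],[20,4,0,0,0,0,0],[20,4,0,0,0,0,0]],
  ],
)

```text
clock: 4.55
position: [604.0, -162.0, 281.2]
ee_rot: [0.107, 0.994, -0.001, -0.0]
contact_force: [-5.3, -1.6, 5.2]
gripper_width: 25.4
grasp_force: 60.7
```

Width 25.4 mm means the button is pressed in. First part of the swing:

Call:
servo_tool(
  rows=[
    [[20,11.5,0,9,0,-0.042,0],[20,21.7,0,18.7,0,-0.084,0],[20,31.5,0,29.3,0,-0.126,0],[20,40.3,0,40.6,0,-0.168,0],[20,40.3,0,40.6,0,-0.168,0],[20,40.3,0,40.6,0,-0.168,0]],
  ],
)

```text
clock: 5.3
position: [566.2, -153.8, 239.9]
ee_rot: [0.107, 0.991, -0.009, 0.085]
contact_force: [-0.9, -7.8, 0.3]
gripper_width: 25.2
grasp_force: 63.3
```

Run:
```python
from h import *
s=arm.read_state();print(s["position"],s["contact_force"],s["wrist_torque"],s["gripper_width"])
S=arm.get_image("side")[:,:,::-1]
a=.168;M=np.array([[np.cos(a),-np.sin(a)],[np.sin(a),np.cos(a)]])
Ry=Rot.from_rotvec([0,-a,0])
p0=np.array([40.3,0,40.6])
e0=.967
for d in(.375,.45,.525,.6,.675,.75,.825,.9,.95):
    f=.56*d;e=e0-d
    t=np.array([200*(np.cos(e)-np.cos(e0))-19*np.sin(f),0,200*(np.sin(e0)-np.sin(e))+19*(np.cos(f)-1)])
    print(d,Ry.inv().apply(t-p0).round(1),round(f-a,3))
cv2.imwrite("pics/c5.png",cv2.resize(S[80:250,240:380],None,fx=4,fy=3.5,interpolation=2))
```

```text
[ 566.1774295  -153.83728254  239.90263028] [-0.88783704 -7.7771239   0.26624585] [-1.78462971 -0.2004859   0.01603276] 25.180199201508064
0.375 [10.   0.  10.5] 0.042
0.45 [19.2  0.  21.7] 0.084
0.525 [27.4  0.  33.6] 0.126
0.6 [34.8  0.  46. ] 0.168
0.675 [41.1  0.  59.1] 0.21
0.75 [46.5  0.  72.6] 0.252
0.825 [50.8  0.  86.5] 0.294
0.9 [ 54.1   0.  100.7] 0.336
0.95 [ 55.7   0.  110.3] 0.364
```

View pics/c5.png

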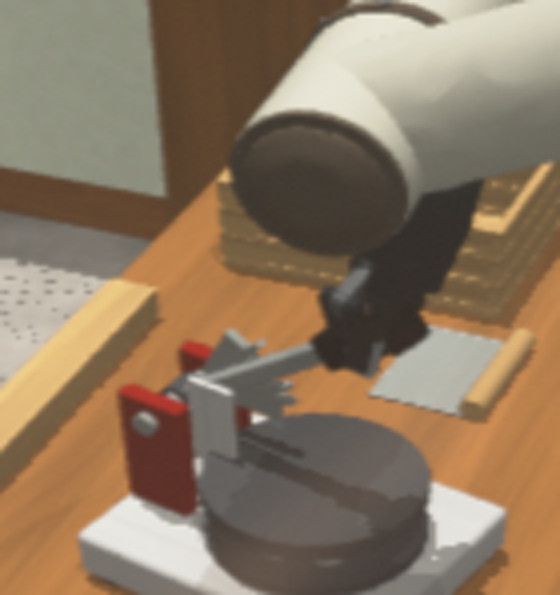

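The lever follows, with the grip now near px (327,175) and low forces. I continue to the end stop.

Call:
servo_tool(
  rows=[
    [[20,10,0,10.5,0,-0.042,0],[20,19.2,0,21.7,0,-0.084,0],[20,27.4,0,33.6,0,-0.126,0],[20,34.8,0,46,0,-0.168,0],[20,41.1,0,59.1,0,-0.21,0],[20,46.5,0,72.6,0,-0.252,0],[20,50.8,0,86.5,0,-0.294,0],[20,54.1,0,100.7,0,-0.336,0],[20,54.1,0,100.7,0,-0.336,0],[20,54.1,0,100.7,0,-0.336,0]],
  ],
)

```text
clock: 6.6
position: [533.1, -146.9, 151.8]
ee_rot: [0.099, 0.968, -0.017, 0.231]
contact_force: [-1.7, 24.8, -0.6]
gripper_width: 25.3
grasp_force: 69.7
```

Call:
servo_tool(
  rows=[
    [[20,0,0,0,0,0,0],[20,0,0,0,0,0,0]],
  ],
)

```text
clock: 6.85
position: [533.1, -147.0, 151.8]
ee_rot: [0.099, 0.968, -0.017, 0.231]
contact_force: [-2.7, 24.9, -0.7]
gripper_width: 25.1
grasp_force: 69.7
```

Run:
```python
from h import *
s=arm.read_state()
for k in("position","joints","joint_efforts","contact_force","wrist_torque","gripper_width"):print(k,np.round(s[k],3))
R=Rot.from_quat(s["ee_rot"]).as_matrix();print(R.round(3)); G=s["position"]-19*R[:,2];print("grasp",G)
S=arm.get_image("side")[:,:,::-1]
cv2.imwrite("pics/c6.png",cv2.resize(S[100:270,240:380],None,fx=4,fy=3.5,interpolation=2))
```

```text
position [ 533.064 -146.971  151.779]
joints [ 0.023  0.159 -0.82   0.587 -0.159 -2.359]
joint_efforts [-11.79  -23.857  15.795   1.068   0.904   0.231]
contact_force [-2.681 24.931 -0.722]
wrist_torque [4.525 1.986 1.795]
gripper_width 25.071
[[-0.874  0.199  0.443]
 [ 0.184  0.98  -0.078]
 [-0.45   0.014 -0.893]]
grasp [ 524.6482541  -145.49359014  168.74915111]
```

View pics/c6.png

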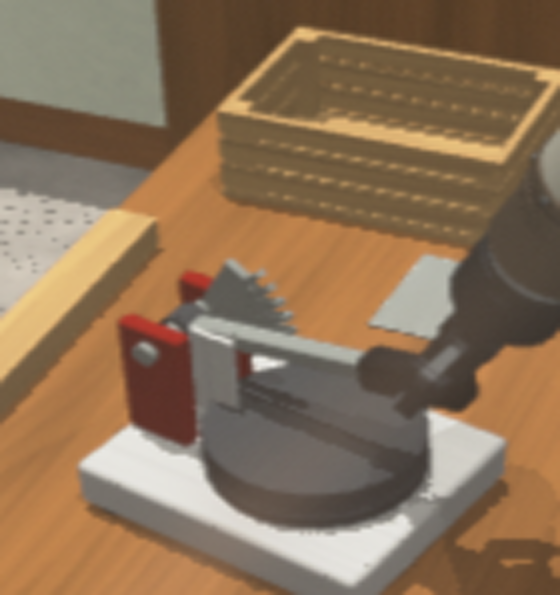

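The wrist (joint 5) is at its range end because of the tilt. I tilt the tool back upright around the grasp, then press further down.

Call:
servo_tool(
  rows=[
    [[20,1.5,0.5,0,0,0.08,0],[20,3,1,-0.2,0,0.16,0],[20,5.6,1,-0.8,0,0.3,0],[20,5.6,1,-0.8,0,0.3,0],[20,8,1,4,0,0.3,0],[20,10.5,1,9,0,0.3,0],[20,13,1,13.5,0,0.3,0],[20,13,1,13.5,0,0.3,0],[20,13,1,13.5,0,0.3,0]],
  ],
)

```text
clock: 8.02
position: [526.6, -145.2, 133.5]
ee_rot: [0.104, 0.991, 0.0, 0.083]
contact_force: [-4.3, 14.4, -0.1]
gripper_width: 25.6
grasp_force: 69.0
```

Run:
```python
from h import *
s=arm.read_state()
for k in("position","joints","joint_efforts","contact_force","wrist_torque","gripper_width"):print(k,np.round(s[k],3))
R=Rot.from_quat(s["ee_rot"]).as_matrix();print(R.round(3)); G=s["position"]-19*R[:,2];print("grasp",G)
```

```text
position [ 526.597 -145.233  133.528]
joints [ 0.041  0.275 -0.456  0.038 -0.675 -1.849]
joint_efforts [ -6.948 -29.475  16.982   5.49    0.805  -0.048]
contact_force [-4.276 14.426 -0.118]
wrist_torque [2.993 1.053 0.575]
gripper_width 25.628
[[-0.965  0.206  0.165]
 [ 0.206  0.978 -0.017]
 [-0.165  0.017 -0.986]]
grasp [ 523.46583759 -144.90705926  152.26551794]
```

Call:
servo_tool(
  rows=[
    [[20,0.5,0,3,0,0,0],[20,1,0,6,0,0,0],[20,1,0,6,0,0,0]],
  ],
)

```text
clock: 8.4
position: [526.6, -145.3, 129.6]
ee_rot: [0.104, 0.991, -0.0, 0.084]
contact_force: [-10.1, 16.8, 13.5]
gripper_width: 25.4
grasp_force: 70.5
```

Call:
servo_tool(
  rows=[
    [[20,0.4,0,2.5,0,0,0],[20,0.8,0,5,0,0,0],[20,0.8,0,5,0,0,0]],
  ],
)

```text
clock: 8.78
position: [526.7, -145.3, 129.3]
ee_rot: [0.104, 0.991, -0.001, 0.085]
contact_force: [-23.4, 23.2, 42.1]
gripper_width: 25.4
grasp_force: 74.0
```

The end stop is reached, since force rises with no motion. I ease off, then release slowly.

Call:
servo_tool(
  rows=[
    [[20,-0.5,0,-4,0,0,0],[20,-0.5,0,-4,0,0,0],[45,-0.5,0,-4,0,0,0],[65,-0.5,0,-4,0,0,0],[65,-0.5,0,-4,0,0,0],[65,-0.5,0,-4,0,0,0]],
  ],
)

```text
clock: 9.52
position: [527.8, -148.4, 127.6]
ee_rot: [0.104, 0.991, -0.002, 0.084]
contact_force: [-0.1, 0.2, -0.9]
gripper_width: 65.0
grasp_force: 0.0
```

Call:
servo_tool(
  rows=[
    [[70,-8,0,-50,0,0,0],[70,-16,0,-100,0,0,0],[70,-24,0,-150,0,0.08,0],[70,-24,0,-150,0,0.167,0],[70,-24,0,-150,0,0.167,0]],
  ],
)

```text
clock: 10.15
position: [526.8, -150.1, 279.3]
ee_rot: [0.104, 0.995, 0.007, 0.002]
contact_force: [-0.9, 0.2, -0.7]
gripper_width: 69.8
grasp_force: 0.0
```

Run:
```python
from h import *
s=arm.read_state();print(s["position"],s["ee_rot"],s["contact_force"])
T=arm.get_image("top")[:,:,::-1];S=arm.get_image("side")[:,:,::-1]
cv2.imwrite("pics/s7.png",S);cv2.imwrite("pics/t7.png",T)
cv2.imwrite("pics/c7.png",np.hstack([cv2.resize(T[165:285,340:440],None,fx=4,fy=5,interpolation=2),cv2.resize(S[140:280,250:370],None,fx=3.33,fy=600/140,interpolation=2)[:600]]))
```

```text
[ 526.76901589 -150.12884702  279.31998193] [0.10408673 0.99454243 0.00695945 0.00169765] [-0.85790908  0.1558032  -0.72890704]
```

View pics/c7.png

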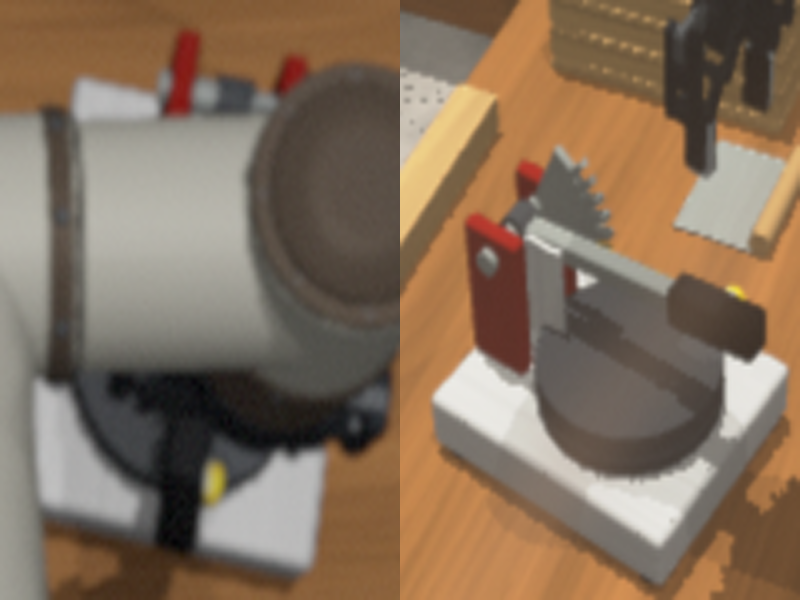

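The lever is down with the yellow button proud again (top px ~(393,261)). Now I move to the red toggle with fingers closed and the tool turned.

Call:
servo_tool(
  rows=[
    [[70,4,40,0,0,0,-0.16],[40,8,85,0,0,0,-0.33],[0,12,130,0,0,0,-0.5],[0,16,175,0,0,0,-0.67],[0,20,220,0,0,0,-0.84],[0,24,265,0,0,0,-1.01],[0,28,310,0,0,0,-1.18],[0,32,355,0,0,0,-1.35],[0,36.4,392.7,0,0,0,-1.5],[0,36.4,392.7,0,0,0,-1.555]],
  ],
)

```text
clock: 11.5
position: [570.1, 243.9, 283.3]
ee_rot: [-0.626, 0.78, 0.004, 0.005]
contact_force: [0.3, -0.9, -0.3]
gripper_width: -0.1
grasp_force: 0.0
```

Call:
servo_tool(
  rows=[
    [[0,0,0,60,0,0,0],[0,0,0,120,0,0,0],[0,0,0,150,0,0,0],[0,0,0,150,0,0,0],[0,0,0,150,0,0,0]],
  ],
)

```text
clock: 12.12
position: [572.3, 244.0, 136.6]
ee_rot: [-0.624, 0.781, 0.003, 0.007]
contact_force: [0.4, -0.0, 0.5]
gripper_width: -0.1
grasp_force: 0.0
```

Run:
```python
from h import *
s=arm.read_state();print(s["position"],Rot.from_quat(s["ee_rot"]).as_matrix().round(3),s["contact_force"],s["gripper_width"],s["joints"])
S=arm.get_image("side")[:,:,::-1];T=arm.get_image("top")[:,:,::-1]
print(blobs(S,(0,170,70),(6,255,255),(225,300,300,370))[0])
cv2.imwrite("pics/c8.png",cv2.resize(np.hstack([S[280:380,210:310],T[200:300,215:315]]),None,fx=4,fy=5,interpolation=2))
```

```text
[572.34166634 243.95169496 136.64378343] [[-0.221 -0.975  0.007]
 [-0.975  0.221  0.014]
 [-0.015 -0.003 -1.   ]] [ 0.39292527 -0.04613531  0.51412952] -0.05841765285324244 [ 0.65922993  0.45260531 -0.1331776  -0.00840287 -0.97136891 -0.87739462]
[]
```

View pics/c8.png

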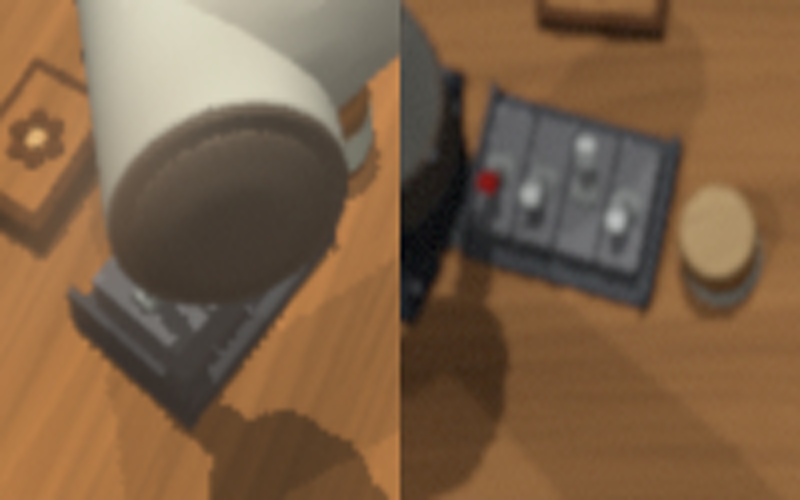

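Top view: the red cap is at (337,236), untouched, with the gripper in front of it. Descend, then push away from the robot.

Call:
servo_tool(
  rows=[
    [[0,1.5,0,50,0,0,0],[0,1.5,0,76,0,0,0],[0,1.5,0,76,0,0,0],[0,1.5,-10,76,0,0,0],[0,1.5,-20,76,0,0,0],[0,1.5,-30,76,0,0,0],[0,1.5,-36,76,0,0,0],[0,1.5,-42,76,0,0,0],[0,1.5,-42,76,0,0,0],[0,1.5,-42,76,0,0,0]],
  ],
)

```text
clock: 13.48
position: [612.8, 233.8, 58.9]
ee_rot: [-0.624, 0.782, 0.004, 0.006]
contact_force: [0.3, 0.0, 1.1]
gripper_width: -0.4
grasp_force: 0.0
```

Call:
servo_tool(
  rows=[
    [[0,0,-3,0,0,0,0],[0,0,-6,0,0,0,0],[0,0,-6,0,0,0,0]],
  ],
)

```text
clock: 13.85
position: [618.3, 232.4, 58.9]
ee_rot: [-0.624, 0.782, 0.004, 0.005]
contact_force: [-0.9, 0.3, -0.1]
gripper_width: -0.3
grasp_force: 0.8
```

Call:
servo_tool(
  rows=[
    [[0,0,-3,0,0,0,0],[0,0,-6,0,0,0,0],[0,0,-6,0,0,0,0]],
  ],
)

```text
clock: 14.22
position: [624.1, 231.0, 58.8]
ee_rot: [-0.624, 0.782, 0.004, 0.005]
contact_force: [-3.1, 0.3, -1.3]
gripper_width: -0.1
grasp_force: 1.2
```

Run:
```python
from h import *
S=arm.get_image("side")[:,:,::-1];T=arm.get_image("top")[:,:,::-1]
print(arm.read_state()["contact_force"])
for n,I,b in(("S",S,(225,290,320,370)),("T",T,(215,200,300,270))):print(n,blobs(I,(0,170,60),(6,255,255),b)[0])
cv2.imwrite("pics/c9.png",cv2.resize(np.hstack([S[280:380,210:310],T[190:290,205:305]]),None,fx=4,fy=5,interpolation=2))
```

```text
[-2.50194089  0.28405699 -1.16163711]
S []
T []
```

Call:
servo_tool(
  rows=[
    [[0,0,-3,0,0,0,0],[0,0,-6,0,0,0,0],[0,0,-6,0,0,0,0]],
  ],
)

```text
clock: 14.7
position: [624.8, 230.7, 58.8]
ee_rot: [-0.624, 0.782, 0.007, 0.001]
contact_force: [-16.6, 6.1, 5.7]
gripper_width: 0.1
grasp_force: 9.7
```

Call:
servo_tool(
  rows=[
    [[0,0,-2,0,0,0,0],[0,0,-4,0,0,0,0],[0,0,-4,0,0,0,0]],
  ],
)

```text
clock: 15.08
position: [625.1, 230.5, 58.8]
ee_rot: [-0.624, 0.782, 0.008, -0.002]
contact_force: [-26.7, 9.6, 12.8]
gripper_width: 0.3
grasp_force: 15.5
```

Firm stop reached. I back off, lift, and check the cap position from colour.

Call:
servo_tool(
  rows=[
    [[0,0,12,0,0,0,0],[0,0,30,0,0,0,0],[0,0,45,0,0,0,0],[0,0,45,-60,0,0,0],[0,0,45,-120,0,0,0],[0,0,90,-180,0,0,0],[0,0,130,-200,0,0,0],[0,0,170,-200,0,0,0],[0,0,170,-200,0,0,0]],
  ],
)

```text
clock: 16.2
position: [466.2, 264.5, 260.8]
ee_rot: [-0.625, 0.781, 0.004, 0.008]
contact_force: [0.5, -0.5, 1.0]
gripper_width: 0.2
grasp_force: 0.0
```

Run:
```python
from h import *
S=arm.get_image("side")[:,:,::-1];T=arm.get_image("top")[:,:,::-1]
s=arm.read_state();print(s["position"],s["contact_force"])
r={}
for n,I,b in(("S",S,(225,290,320,370)),("T",T,(215,200,300,270))):
    r[n]=max(blobs(I,(0,150,60),(6,255,255),b)[0],key=lambda q:q[0],default=None);print(n,r[n])
if r["S"] and r["T"]:
    P,e=tri(r["T"][1],r["S"][1]);d=P[:2]-[616,185];print(P,e,"own",d@[.975,-.223],d@[.223,.975])
I0=cv2.imread("pics/top0.png")
for n,I in(("old",I0),("new",T)): print(n,"white",[(a,c) for a,c,_ in blobs(I,(0,0,150),(180,60,255),(232,218,285,262),4)[0]])
print("button",blobs(T,(20,150,100),(35,255,255),(350,170,440,290))[0])
```

```text
[467.87045329 264.27867435 259.67598224] [ 0.58006944 -0.04670845  0.02692487]
S (np.int32(27), array([240.5, 327.1]), array([238, 324,   6,   7]))
T (np.int32(18), array([239.6, 224.3]), array([238, 222,   4,   6]))
[644.38907967 222.76664812  69.68387576] 0.23119073013245223 own 19.257390144871913 43.15324668634153
old white [(np.int32(14), array([261. , 228.7])), (np.int32(16), array([247. , 238.5])), (np.int32(15), array([268.4, 243.4]))]
new white [(np.int32(11), array([260.5, 228.6])), (np.int32(15), array([246.9, 238.5])), (np.int32(10), array([268.5, 243.2]))]
button [(np.int32(12), array([394.2, 261. ]), array([393, 258,   3,   7]))]
```

```bash
python3 -c "
from bench import arm
print(arm.job_done())"
```

```text
the job is handed in; nothing more can be done
None
```

I handed the job in at about 16 s: the lever is down at its end stop with the button out, the red toggle is fully on, and the white toggles show no movement. I did not re-measure the loose things, but the arm's route kept clear of them; no verdict came back.

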